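# Open the terminal cover of the grow-light driver box

### The arm

A 7-joint arm with a two-finger parallel gripper is mounted at the origin on the work surface. World frame = base frame: x ahead of the robot, y to its left, z up, the work surface at z = 0. Lengths are in m, angles in rad, forces in N, time in s.
With the tool pointing down it reaches from about 0.425 to 0.925 m from the base axis. Payload 6.8 kg.
Tool frame: the origin (TCP) lies on the mounting face of the last link; the fingertips stand 173 mm ahead of it and the grasp point (between the pads) lies 155 mm ahead of it (grip_point_offset is the distance from the TCP to the grasp point, in m); x points along the fingers, z is the direction in which the jaws open and shut, and the axes are right-handed (so a half turn about x gives the same grasp; the last joint's range is limited). The gripper opens to 85 mm and grips with 20 to 120 N. Pads are 22 mm wide; open, the fingers measure 114 mm over their backs; the gripper's body (76 mm by 85 mm) begins 54 mm behind the grasp point. The pads swing forward as they close: fully open they stand 13 mm farther back than shut.
Start: joints at [1.037, 0.477, 0.022, 1.555, -0.011, 1.109, -0.083], TCP at [0.279, -0.615, 0.405] pointing down, gripper open.
Joint ranges: [-2.96, 2.96], [-0.34, 2.1], [-1.41, 1.46], [0.24, 2.44], [-1.37, 4.51], [0.17, 1.92], [-2.96, 2.96]. Speed limits (rad/s): [2.39, 2.39, 3.14, 3.14, 3.14, 3.14, 3.14].

### API

Orientations are given as a rotation vector (axis times angle).
In Python, from bench import * gives the robot as it stands. The module is installed in compiled form; this text tells all that it offers.
- The arm moves only by the tool servo_tool, never from a script. Its argument "motion" is a list of rows, each a list of 5 numbers: the shift along the tool's x, y, z in m, then the turn about the tool's x in degrees, then the gripper command: -1 is fully open, 1 is shut, values between are in proportion. In form: [[dx, dy, dz, turn, fingers], ...]. A call has 1 to 8 rows; each row is the pose to reach, as a shift and turn from the pose measured when the call began, along the tool's axes at that moment; what a row does not reach only later rows make up. A row lasts 1/10 s, in which the tool goes at most 50 mm and 8.59 degrees, less where a joint would pass 70% of its speed; a pose out of reach is approached as far as the arm can. A call with a gripper value outside its range is refused whole. The fingers move at their own pace and stop on an object; "force" is the grip in N (left out, the last holds). Time passes only in rows, so rows that repeat a pose let the fingers close. It gives the time, the measured TCP pose, the force and the opening at its end, in the units of the state.
- get_obs(): the state, without advancing time (a new reading comes with each control period).
- grab_frame(name): name is "scene" or "top"; returns the picture (384x512x3 uint8, red, green, blue); there is no depth.
- camera_params(name): a dict with "mtx" (3x3 intrinsics, pixels), "D" ([k1, k2, p1, p2, k3] as OpenCV has them; the pictures are not rectified), "world_to_cam" (4x4, takes a point from world to camera coordinates). Camera axes: x right, y down, z forward; pixel columns grow to the right and rows downward; lengths in m; the calibration is good to about 2 mm. A picture is of the moment at which its call begins. camera_params takes no time and is no camera call.
- hand_in(): hands the job in, once; it reports no verdict.
The state is a dict: "clock": time; "joints": joint angles; "qvel": joint speeds; "tau": joint torques, N m; "tcp_pos": TCP position; "orientation": TCP orientation; "contact_force": force on the tool from outside, world axes, zero at the start; "moment": the same for the moment, N m; "grip_width": finger opening in m.
Only numpy, scipy, OpenCV 4.12 (cv2) and the standard library are available. Lean on these libraries where they do the work, as an engineer would, in place of code of your own. Each camera call takes 0.05 s, during which the arm holds its last target. There are 200 camera calls.

### The job

On the growing-room bench, press the black snap tab at the side of the grey driver box down to release the white terminal cover, then, with the fingers only, push the cover along its rails off its seat until it is completely past the catch and the tab has sprung back up behind it. Leave the cover lying flat in the rails; do not pinch, lift or carry it, and leave the two jars and the steel tray where they stand.

Things in the scene. Friction and masses are not known exactly. Their poses are not given: they have to be found in the camera images.
- driver_box: Fixed plain grey metal box 214 (x) by 94 (y) mm; origin: centre of its underside, on the bench. Its +x is the way the cover slides. Deck 50 mm up; lipped side rails all along, tops 58.5 mm up, lips 68 mm apart. Cover's seat: the -x half, over a terminal strip; +x half: bare deck. Rear wall x = -107..-93, 54 mm high, holds a spring ejector. End stop x = 99..107, 58.5 mm high.
- cover: White plastic cover, about 150 g, loose but kept down by the rail lips; axes as the box's. Origin: centre of its underside. Flange 80 (x) by 76 by 4 mm, on it a raised block 68 by 56, top 24 mm above the underside. Seated: origin at x = -53, y = 0, z = 50 mm of the box. Past the catch when its origin is beyond x = +33; meets the end stop at +59. Sliding it takes 1 to 5 N.
- push_face (a point): Middle of the upright rear (-x) face of the cover's raised block, 34 mm behind the cover's origin and 16 mm above its underside: where to push, towards the box's +x. Nothing stands behind it above the rail tops; keep fingertips above these (9 mm over the cover's underside) and below the block's top (24 mm).
- catch (a point): Point of the deck at the middle of the catch, box x = -10 mm. The catch, 6 mm thick, part of the tab, stands 5 mm out of the deck before the cover's front edge and blocks it. With the tab 6 mm or more down, the ejector shoves the cover 8 mm forward over the catch by itself, and it stays released when the tab is let go.
- tab_pad (a point): Centre of the pressing area on top of the black ribbed tab that sticks out of the box's +y side; top face 30 (x) by 36 (y) mm, level, 50 mm above the bench when up; this point lies 68 mm from the box's centre line (21 mm outside the side wall) at x = -10 mm of the box. It moves down with the tab.
- release_tab (a joint): Travel of the snap tab, m: 0 up, 0.008 fully pressed straight down. Sprung: pressing it takes 2 to 5 N and it returns by itself, but stays about 5 mm down while the cover lies over the catch.
- jar_a: Bystander: capped glass culture jar, 66 mm across, 86 mm high, loose, beyond the box on its -y side. Origin centre of its underside.
- jar_b: Bystander: second jar of the same size, same side. Origin centre of its underside.
- tray: Bystander: round shallow steel tray, 170 mm across, 32 mm high, loose, at the robot's right. Origin centre of its underside.
Not all that is in view belongs to the job. Of the things shaped like the cover, the white one is meant.

How it is judged:
By the outcome, as a careful person would: the job done as asked, in the order asked, and still so for the second after the job is handed in, with the robot touching nothing.
It also fails if it takes over 38 s, if anything falls off the work surface, if the arm or the gripper's body presses on something with over 40 N, if the wrist force passes 120 N, or if a joint passes its speed limit or range.

## Working session

There is one attempt and no reset: what is moved stays moved. The work goes in short steps, Python scripts to look and compute and a tool call to move; the robot and the scene stay as the last step left them, time stands still between calls to the robot, and variables do not carry over. Pictures are saved under pics/ and viewed, about 8 in all and at most 12, crops included, and the job is handed in when it is done.

Besides the shell and the picture viewer there is one more tool, called after "Call:" as name([rows], argument=value, ...), one row to a line, values as JSON. servo_tool: Moves the arm, as the interface text tells. Its arguments: {"type":"object","properties":{"motion":{"type":"array","items":{"type":"array","items":{"type":"number"}}},"force":{"type":"number"}},"required":["motion"]}

```bash
mkdir -p pics; python3 - <<'E'
from bench import *
import cv2,numpy as np
for n in("scene","top"):
    cv2.imwrite(f"pics/{n}0.png",grab_frame(n)[:,:,::-1]); p=camera_params(n); print(n,np.round(p["mtx"],1).tolist(),p["D"],np.round(p["world_to_cam"],3).tolist())
o=get_obs();print({k:np.round(v,3).tolist() for k,v in o.items()})
E
```

```text
scene [[478.3, 0.0, 258.8], [0.0, 478.3, 189.2], [0.0, 0.0, 1.0]] [-0.20263517  0.          0.          0.          0.        ] [[-0.021, 1.0, 0.005, 0.117], [0.821, 0.02, -0.57, -0.42], [-0.57, -0.008, -0.821, 1.7], [0.0, 0.0, 0.0, 1.0]]
top [[354.1, 0.0, 255.3], [0.0, 354.1, 192.9], [0.0, 0.0, 1.0]] [-0.0420735  0.         0.         0.         0.       ] [[0.011, -1.0, -0.004, -0.101], [-0.987, -0.011, -0.162, 0.559], [0.162, 0.006, -0.987, 0.754], [0.0, 0.0, 0.0, 1.0]]
{'clock': 0.1, 'joints': [1.037, 0.478, 0.022, 1.556, -0.012, 1.109, -0.083], 'qvel': [-0.001, -0.001, -0.001, -0.003, -0.002, 0.0, 0.002], 'tau': [0.004, -59.776, 1.614, -28.195, 0.013, 0.005, 0.0], 'tcp_pos': [0.279, -0.614, 0.404], 'orientation': [0.891, 1.383, -0.89], 'contact_force': [0.001, -0.448, 0.293], 'moment': [-0.007, -0.054, 0.026], 'grip_width': 0.085}
```

View pics/scene0.png

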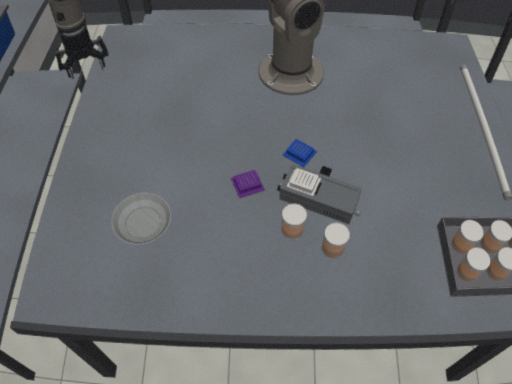

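View pics/top0.png

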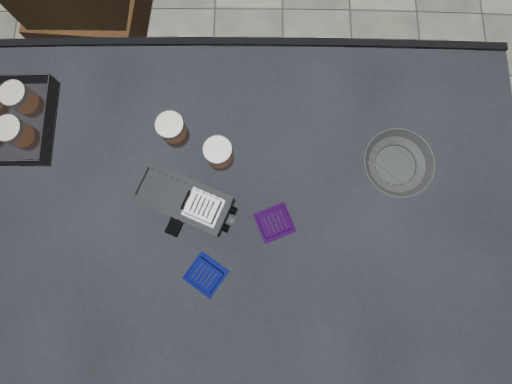

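The top view shows the white cover on the grey box at about (204,207), the black tab at (174,227), and jars at (170,125) and (217,150). The purple (274,222) and blue (206,274) look-alikes lie on the bench. The white one is in the box rails, so it is the cover meant. Next I measure it and confirm with an enlarged crop.

```bash
cat > h.py <<'E'
from bench import *
import cv2,numpy as np
def ray(n,uv,z):
    p=camera_params(n);K=np.array(p["mtx"]);T=np.array(p["world_to_cam"])
    q=cv2.undistortPoints(np.array(uv,float).reshape(-1,1,2),K,np.array(p["D"])).reshape(-1,2)
    d=np.c_[q,np.ones(len(q))]@T[:3,:3]; c=-T[:3,:3].T@T[:3,3]
    return c+d*((z-c[2])/d[:,2])[:,None]
def proj(n,P):
    p=camera_params(n);T=np.array(p["world_to_cam"])
    return cv2.projectPoints(np.array(P,float).reshape(-1,1,3),cv2.Rodrigues(T[:3,:3])[0],T[:3,3],np.array(p["mtx"]),np.array(p["D"]))[0].reshape(-1,2)
def crop(n,f,x,y,w,h,s,name):
    cv2.imwrite("pics/"+name,cv2.resize(f[y:y+h,x:x+w,::-1],None,fx=s,fy=s,interpolation=cv2.INTER_CUBIC))
def big(m):
    c,_=cv2.findContours(m.astype(np.uint8),cv2.RETR_EXTERNAL,cv2.CHAIN_APPROX_NONE)
    return max(c,key=cv2.contourArea)
E
python3 - <<'E'
from h import *
def box(n,f,roi,test,z):
    x,y,w,h=roi; m=np.zeros(f.shape[:2],bool); m[y:y+h,x:x+w]=test(f[y:y+h,x:x+w].astype(int))
    m=cv2.morphologyEx(m.astype(np.uint8),cv2.MORPH_CLOSE,np.ones((5,5)))
    c=big(m); P=ray(n,c.reshape(-1,2),z)[:,:2]; r=cv2.minAreaRect((P*1000).astype(np.float32)); print(n,cv2.boundingRect(c),[np.round(a,1) for a in r])
t=grab_frame("top");s=grab_frame("scene")
white=lambda a:a.min(2)>170
box("top",t,(175,180,60,50),white,.074); box("scene",s,(280,165,45,32),white,.074)
blk=lambda a:a.max(2)<35
box("top",t,(160,214,25,26),blk,.05); box("scene",s,(316,163,20,14),blk,.05)
print(t[228,174],t[195,165],t[260,140])
crop("top",t,125,155,125,90,6,"c_top.png")
E
```

```text
top (181, 187, 44, 41) [array([524.2,  17.8]), array([78. , 66.4]), np.float64(67.7)]
scene (290, 169, 30, 26) [array([534.4,  20.6]), array([74.4, 66.7]), np.float64(67.1)]
top (177, 234, 1, 1) [array([465.8,  76.7]), array([0., 0.]), np.float64(0.0)]
scene (321, 167, 10, 8) [array([478.9,  86.6]), array([25.1, 21.6]), np.float64(64.0)]
[41 41 42] [116 119 122] [111 116 122]
```

View pics/c_top.png

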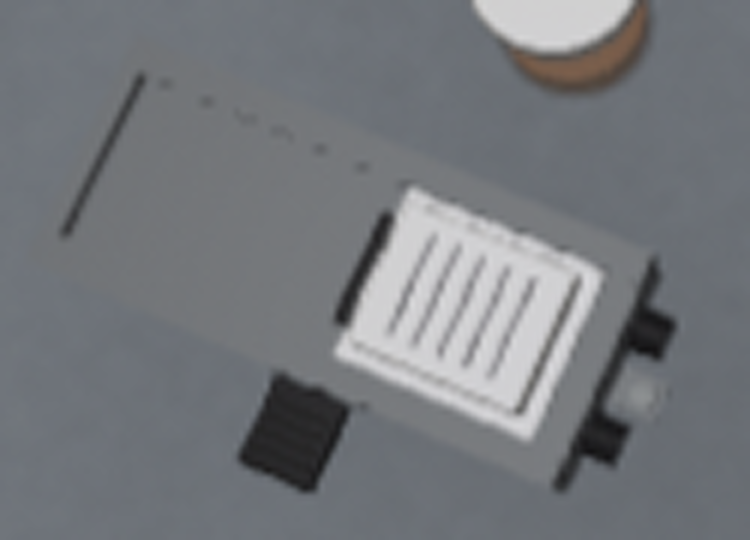

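The crop confirms a white cover seated in the rails, with the catch slot (dark bar) just in front of it at crop (365,268). The black ribbed tab is at crop (295,433) and the end-stop line runs (140,75)–(65,235). Next I measure the corners.

```bash
python3 - <<'E'
from h import *
o=np.array([125,155])-.5+.5/6
g=lambda L,z:1000*ray("top",np.array(L)/6+o,z)
fl=g([(410,188),(337,355),(532,437),(603,265)],.054)
tab=g([(280,373),(350,405),(310,492),(240,462)],.050)
es=g([(140,75),(65,235)],.0585); cat=g([(388,213),(342,322)],.055)
ang=lambda v:np.degrees(np.arctan2(v[1],v[0]))
print("flange",fl.round(0)[:,:2].tolist(),"sizes",[np.linalg.norm(fl[i]-fl[i-1]).round(1) for i in range(4)])
print("tab",tab.mean(0),[np.linalg.norm(tab[i]-tab[i-1]).round(1) for i in range(4)])
for a,b in((fl[2],fl[1]),(fl[3],fl[0]),(tab[1],tab[0]),(tab[2],tab[3])):print("x-ang",ang(b-a))
for a,b in((fl[0],fl[1]),(fl[3],fl[2]),(es[0],es[1]),(tab[0],tab[3]),(tab[1],tab[2]),(cat[0],cat[1])):print("y-ang-90",ang(b-a)-90)
th=np.radians(66.5);X=np.array([np.cos(th),np.sin(th)]);Y=np.array([-X[1],X[0]])
for n,p,l in(("cover",fl.mean(0),(-53,0)),("tab",tab.mean(0),(-10,68-3)),("es",es.mean(0),(99,0)),("cat",cat.mean(0),(-10,0))):
    print(n,p[:2].round(1),"box origin",(p[:2]-l[0]*X-l[1]*Y).round(1))
# scene view check of tab
s=grab_frame("scene");crop("scene",s,265,150,110,75,7,"c_scene.png")
E
```

```text
flange [[573.0, 45.0], [510.0, 69.0], [481.0, -4.0], [545.0, -28.0]] sizes [np.float64(78.4), np.float64(67.7), np.float64(78.8), np.float64(68.6)]
tab [481.73841267  84.67213366  50.        ] [np.float64(35.7), np.float64(29.0), np.float64(34.9), np.float64(28.5)]
x-ang 68.13530648804864
x-ang 68.80494698924035
x-ang 66.54224032122464
x-ang 68.08433085851875
y-ang-90 68.68634378595954
y-ang-90 69.07420696369587
y-ang-90 68.28593207294966
y-ang-90 68.17398407742706
y-ang-90 67.39054427479954
y-ang-90 69.46688537547277
cover [527.5  20.6] box origin [548.6  69.2]
tab [481.7  84.7] box origin [545.3  67.9]
es [584.2 160.2] box origin [544.7  69.4]
cat [543.1  60.2] box origin [547.1  69.4]
```

View pics/c_scene.png

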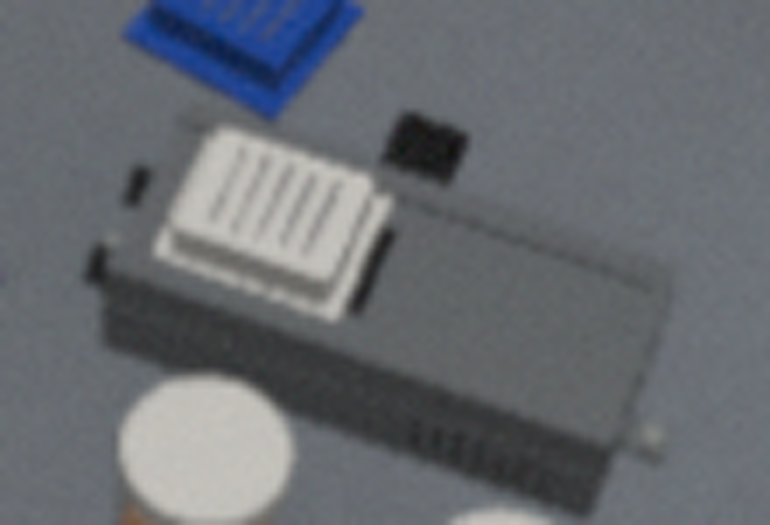

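```bash
cat >> h.py <<'E'
from scipy.spatial.transform import Rotation as R
th=np.radians(68.3);BX=np.array([np.cos(th),np.sin(th),0]);BY=np.array([-BX[1],BX[0],0]);BO=np.array([.547,.0695,0])
def bw(x,y,z): return BO+BX*x/1000+BY*y/1000+[0,0,z/1000]
def plan(*tips):
    o=get_obs();r=R.from_rotvec(o["orientation"]).as_matrix();p=np.array(o["tcp_pos"])
    print("t",o["clock"],"tip in box mm",(1000*np.array([(p+r[:,0]*.173-BO)@BX,(p+r[:,0]*.173-BO)@BY,(p+r[:,0]*.173)[2]])).round(1),"F",np.round(o["contact_force"],1),"q",np.round(o["joints"],2),"w",o["grip_width"])
    for a in(0,90,180,-90):
        t=BY if a%180==0 else BX
        t=t*(1 if a in(0,90) else -1)
        print("turn to align z with",a,np.degrees(np.arctan2(np.cross(r[:,2],t)@r[:,0],r[:,2]@t)).round(1))
    for T in tips: print(T.round(3),"shift",((T-p-np.array([0,0,-1])*.173)@r).round(4))
E
python3 - <<'E'
from h import *
print(R.from_rotvec(get_obs()["orientation"]).as_matrix().round(3))
plan(np.array([.52,-.3,.2]),bw(-10,69,120),bw(-10,69,60))
E
```

```text
[[-0.     0.911  0.413]
 [ 0.001  0.413 -0.911]
 [-1.    -0.    -0.001]]
t 0.25 tip in box mm [-734.7   -3.6  231.2] F [-0.3  0.2  0.8] q [ 1.04  0.48  0.02  1.56 -0.01  1.11 -0.08] w 0.08528291256256865
turn to align z with 0 136.1
turn to align z with 90 -133.9
turn to align z with 180 -43.9
turn to align z with -90 46.1
[ 0.52 -0.3   0.2 ] shift [ 0.0314  0.3497 -0.1869]
[0.479 0.086 0.12 ] shift [ 0.1117  0.4718 -0.5549]
[0.479 0.086 0.06 ] shift [ 0.1717  0.4718 -0.5549]
```

Call:
servo_tool([
  [0.01, 0.12, -0.06, -8, 1],
  [0.02, 0.24, -0.12, -16, 1],
  [0.03, 0.35, -0.187, -24, 1],
  [0.03, 0.35, -0.187, -32, 1],
  [0.03, 0.35, -0.187, -40, 1],
  [0.03, 0.35, -0.187, -44, 1],
  [0.03, 0.35, -0.187, -44, 1],
  [0.03, 0.35, -0.187, -44, 1],
])

```text
clock: 1.05
tcp_pos: [0.5212, -0.2979, 0.3744]
orientation: [0.296, 1.551, -0.295]
contact_force: [0.6, 0.5, -0.7]
grip_width: 0.0002
```

```bash
python3 -c "
from h import *
plan(bw(-10,69,120),bw(-10,69,65))"
```

```text
t 1.05 tip in box mm [-350.8 -111.8  201.4] F [ 0.6  0.5 -0.7] q [ 0.62  0.4  -0.26  1.76  0.12  1.   -0.07] w 0.00023656481255636335
turn to align z with 0 -179.9
turn to align z with 90 -89.9
turn to align z with 180 0.1
turn to align z with -90 90.1
[0.479 0.086 0.12 ] shift [ 0.0817  0.3412 -0.1802]
[0.479 0.086 0.065] shift [ 0.1367  0.3411 -0.1802]
```

Call:
servo_tool([
  [0.0, 0.045, -0.04, 0, 1],
  [0.0, 0.09, -0.08, 0, 1],
  [0.0, 0.14, -0.12, 0, 1],
  [0.02, 0.19, -0.16, 0, 1],
  [0.04, 0.24, -0.18, 0, 1],
  [0.06, 0.29, -0.18, 0, 1],
  [0.09, 0.341, -0.18, 0, 1],
  [0.115, 0.341, -0.18, 0, 1],
])

```text
clock: 1.85
tcp_pos: [0.4751, 0.0664, 0.2804]
orientation: [0.297, 1.546, -0.293]
contact_force: [0.7, -0.4, 0.2]
grip_width: 0.0001
```

Call:
servo_tool([
  [0, 0, 0, 0, 1],
  [0, 0, 0, 0, 1],
])

```text
clock: 2.05
tcp_pos: [0.4749, 0.0674, 0.2798]
orientation: [0.295, 1.548, -0.291]
contact_force: [-0.0, -0.1, -0.2]
grip_width: -0.0
```

```bash
python3 -c "
from h import *
plan(bw(-10,69,60),bw(-10,69,42))
s=grab_frame('scene');crop('s',s,265,110,110,100,6,'c2.png')
print(proj('scene',[bw(-10,69,50),bw(-10,69,86)]))"
```

```text
t 2.05 tip in box mm [-28.1  65.8 106.8] F [-0.  -0.1 -0.2] q [ 0.1   0.36 -0.44  2.1   0.23  0.72 -0.86] w -3.413991834367516e-05
turn to align z with 0 -179.7
turn to align z with 90 -89.7
turn to align z with 180 0.3
turn to align z with -90 90.3
[0.479 0.086 0.06 ] shift [ 0.0469  0.0185 -0.0028]
[0.479 0.086 0.042] shift [ 0.0649  0.0185 -0.0029]
[[325.05090814 170.80762463]
 [326.52062418 163.20390125]]
```

View pics/c2.png

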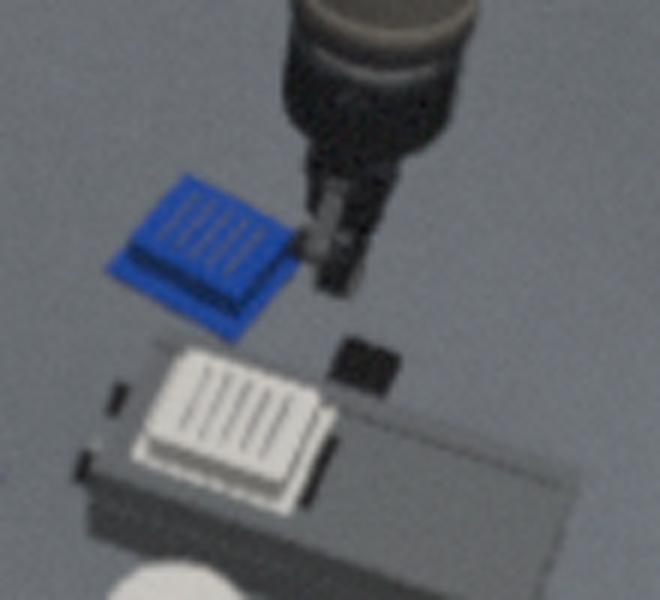

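The closed tips (crop ~(340,285)) are slightly short of the tab at crop (365,365). The projected pad point (360,365) agrees with the tab. I shift 18 mm and press down.

Call:
servo_tool([
  [0.0, 0.0185, -0.003, 0, 1],
  [0.03, 0.0185, -0.003, 0, 1],
  [0.047, 0.0185, -0.003, 0, 1],
  [0.053, 0.0185, -0.003, 0, 1],
  [0.057, 0.0185, -0.003, 0, 1],
  [0.061, 0.0185, -0.003, 0, 1],
  [0.064, 0.0185, -0.003, 0, 1],
  [0.065, 0.0185, -0.003, 0, 1],
])

```text
clock: 2.9
tcp_pos: [0.4798, 0.084, 0.2159]
orientation: [0.297, 1.545, -0.294]
contact_force: [0.3, -1.9, 2.3]
grip_width: 0.0004
```

```bash
python3 -c "
from h import *
plan(bw(-10,69,42))"
```

```text
t 2.9 tip in box mm [-10.8  67.   42.9] F [ 0.3 -1.9  2.3] q [ 0.02  0.48 -0.38  2.12  0.32  0.59 -0.97] w 0.0003781779637189408
turn to align z with 0 -179.9
turn to align z with 90 -89.9
turn to align z with 180 0.1
turn to align z with -90 90.1
[0.479 0.086 0.042] shift [ 0.0009  0.0014 -0.0012]
```

Call:
servo_tool([
  [0.0012, 0.0, 0, 0, 1],
  [0.002, 0.0, 0, 0, 1],
  [0.002, 0, 0, 0, 1],
  [0.002, 0, 0, 0, 1],
  [0.002, 0, 0, 0, 1],
])

```text
clock: 3.4
tcp_pos: [0.4797, 0.0842, 0.2151]
orientation: [0.296, 1.545, -0.294]
contact_force: [-4.5, -1.5, 16.1]
grip_width: -0.0
```

```bash
python3 -c "
from h import *
plan()
s=grab_frame('scene');crop('s',s,265,110,110,100,6,'c3.png')
"
```

```text
t 3.4 tip in box mm [-10.7  67.1  42.1] F [-4.5 -1.5 16.1] q [ 0.01  0.48 -0.38  2.12  0.32  0.58 -0.98] w -1.8021677575371735e-05
turn to align z with 0 -179.9
turn to align z with 90 -89.9
turn to align z with 180 0.1
turn to align z with -90 90.1
```

View pics/c3.png

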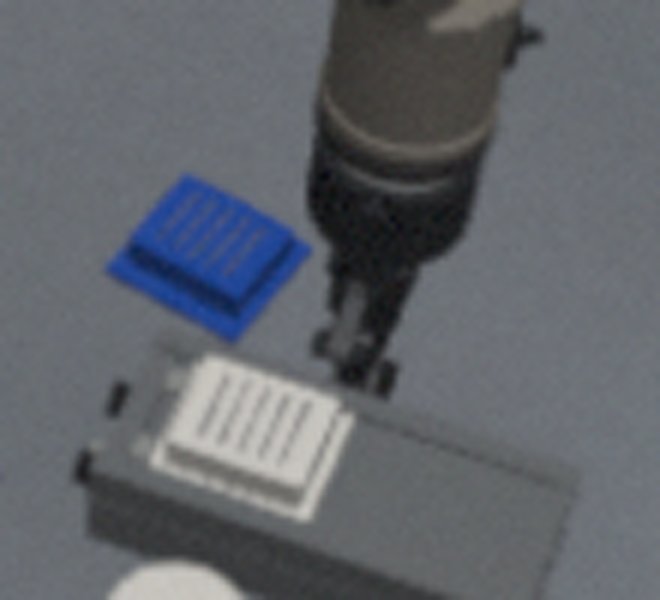

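The tab bottomed (tip at 42.1 mm, 16 N). The cover has moved about 8 mm forward, its front edge now at crop (352,408), and it hides the catch. I lift and go behind the cover.

Call:
servo_tool([
  [-0.03, 0, 0, 0, 1],
  [-0.07, 0, 0, 0, 1],
  [-0.07, -0.045, 0.02, 0, 1],
  [-0.07, -0.091, 0.045, 0, 1],
  [-0.07, -0.091, 0.067, 0, 1],
  [-0.07, -0.091, 0.067, 0, 1],
  [-0.07, -0.091, 0.067, 0, 1],
])

```text
clock: 4.15
tcp_pos: [0.5083, -0.0246, 0.2852]
orientation: [0.297, 1.545, -0.293]
contact_force: [-0.1, 0.8, -0.3]
grip_width: -0.0002
```

```bash
python3 -c "
from h import *
plan(bw(-100,0,66))
f=grab_frame('scene');crop('s',f,265,110,110,100,6,'c4.png')
"
```

```text
t 4.15 tip in box mm [-101.1    0.3  112.2] F [-0.1  0.8 -0.3] q [ 0.26  0.39 -0.41  2.04  0.22  0.75 -0.66] w -0.00016217817556334613
turn to align z with 0 -179.9
turn to align z with 90 -89.9
turn to align z with 180 0.1
turn to align z with -90 90.1
[ 0.51  -0.023  0.066] shift [0.0462 0.0016 0.0009]
```

View pics/c4.png

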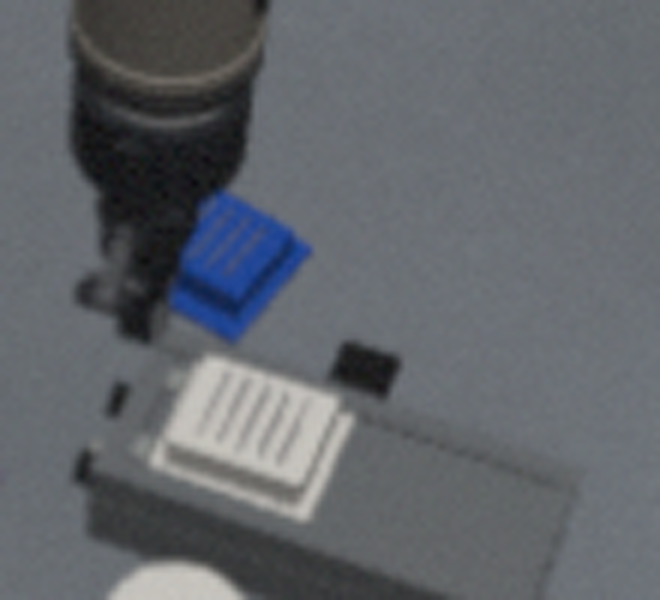

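The tips hover behind the cover, the cover stays released and the tab is still partly down. I descend to 66 mm and start pushing.

Call:
servo_tool([
  [0.025, 0.0, 0.001, 0, 1],
  [0.044, 0.0, 0.001, 0, 1],
  [0.046, 0, 0.001, 0, 1],
  [0.0465, 0, 0.001, 0, 1],
  [0.0465, 0.006, 0.001, 0, 1],
  [0.0465, 0.012, 0.001, 0, 1],
  [0.0465, 0.018, 0.001, 0, 1],
  [0.0465, 0.024, 0.001, 0, 1],
])

```text
clock: 5.0
tcp_pos: [0.5182, -0.0018, 0.2393]
orientation: [0.296, 1.545, -0.293]
contact_force: [0.7, -2.7, 3.1]
grip_width: -0.0
```

```bash
python3 -c "
from h import *
plan(bw(0,0,66))"
```

```text
t 5.0 tip in box mm [-76.4  -0.6  66.3] F [ 0.7 -2.7  3.1] q [ 0.19  0.48 -0.38  2.04  0.28  0.66 -0.75] w -1.6479661752892276e-05
turn to align z with 0 -179.8
turn to align z with 90 -89.8
turn to align z with 180 0.2
turn to align z with -90 90.2
[0.547 0.07  0.066] shift [0.0005 0.0769 0.0006]
```

Call:
servo_tool([
  [0, 0.008, 0, 0, 1],
  [0, 0.016, 0, 0, 1],
  [0, 0.024, 0, 0, 1],
  [0, 0.032, 0, 0, 1],
  [0, 0.04, 0, 0, 1],
  [0, 0.048, 0, 0, 1],
  [0, 0.054, 0, 0, 1],
  [0, 0.058, 0, 0, 1],
])

```text
clock: 5.8
tcp_pos: [0.5398, 0.0526, 0.2395]
orientation: [0.295, 1.544, -0.293]
contact_force: [-1.4, -4.3, 1.8]
grip_width: -0.0001
```

```bash
python3 -c "
from h import *
plan(bw(0,0,66))
f=grab_frame('scene');crop('s',f,265,110,110,100,6,'c5.png')"
```

```text
t 5.8 tip in box mm [-17.8  -0.5  66.5] F [-1.4 -4.3  1.8] q [ 0.09  0.51 -0.38  1.99  0.29  0.69 -0.84] w -9.622885507173969e-05
turn to align z with 0 -179.8
turn to align z with 90 -89.8
turn to align z with 180 0.2
turn to align z with -90 90.2
[0.547 0.07  0.066] shift [0.0005 0.0183 0.0005]
```

View pics/c5.png

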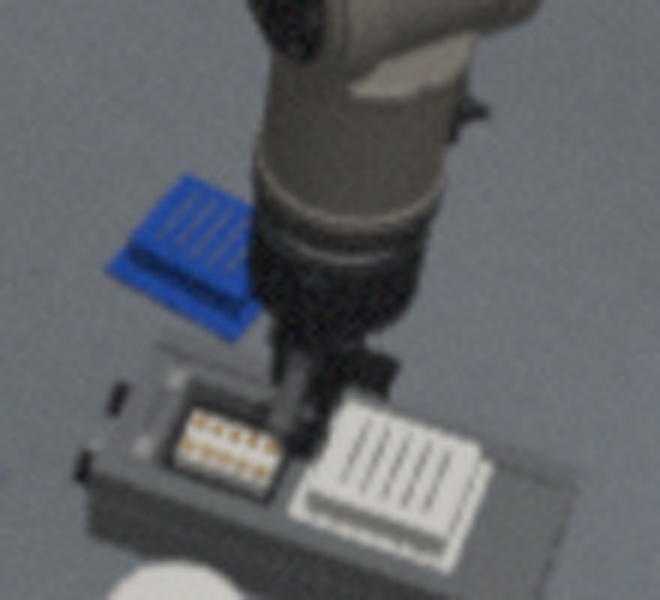

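The cover has slid well along the rails, with its rear flange edge at crop ~(295,505) and the terminal strip exposed. Its origin is at about +27, so it needs about 20 mm more.

Call:
servo_tool([
  [0, 0.006, 0, 0, 1],
  [0, 0.012, 0, 0, 1],
  [0, 0.017, 0, 0, 1],
  [0, 0.021, 0, 0, 1],
  [0, 0.021, 0, 0, 1],
  [0, 0.021, 0, 0, 1],
])

```text
clock: 6.45
tcp_pos: [0.5476, 0.0732, 0.2396]
orientation: [0.295, 1.544, -0.291]
contact_force: [-0.9, 0.3, -0.5]
grip_width: 0.0
```

Call:
servo_tool([
  [0, -0.01, 0, 0, 1],
  [0, -0.02, 0, 0, 1],
  [-0.04, -0.025, 0, 0, 1],
  [-0.08, -0.06, 0, 0, 1],
  [-0.11, -0.11, 0, 0, 1],
  [-0.13, -0.16, 0, 0, 1],
  [-0.13, -0.2, 0, 0, 1],
  [-0.13, -0.2, 0, 0, 1],
])

```text
clock: 7.25
tcp_pos: [0.4706, -0.1203, 0.3695]
orientation: [0.301, 1.543, -0.303]
contact_force: [-0.0, 0.3, -0.4]
grip_width: 0.0001
```

```bash
python3 -c "
from h import *
plan()
f=grab_frame('scene');crop('s',f,265,125,110,100,6,'c6.png')
t=grab_frame('top');crop('t',t,125,100,125,145,4,'c6t.png')
m=np.zeros(t.shape[:2],np.uint8);m[165:235,140:230]=t[165:235,140:230].min(2)>170
print(cv2.boundingRect(big(m)))
c=big(cv2.morphologyEx(m,5-2,np.ones((5,5))));r=cv2.minAreaRect((1000*ray('top',c.reshape(-1,2),.056)[:,:2]).astype(np.float32));p=np.array(r[0])/1000;print(r,1000*(p-BO[:2])@BX[:2],1000*(p-BO[:2])@BY[:2])"
```

```text
t 7.25 tip in box mm [-204.6   -0.4  196.5] F [-0.   0.3 -0.4] q [ 0.46  0.23 -0.39  2.02  0.11  0.91 -0.37] w 0.00011247560586229476
turn to align z with 0 179.6
turn to align z with 90 -90.4
turn to align z with 180 -0.4
turn to align z with -90 89.6
(140, 170, 44, 40)
((565.5968627929688, 115.470458984375), (80.08924102783203, 68.15110778808594), 67.49036407470703) 49.58878048391969 -0.28152280943477465
```

View pics/c6.png

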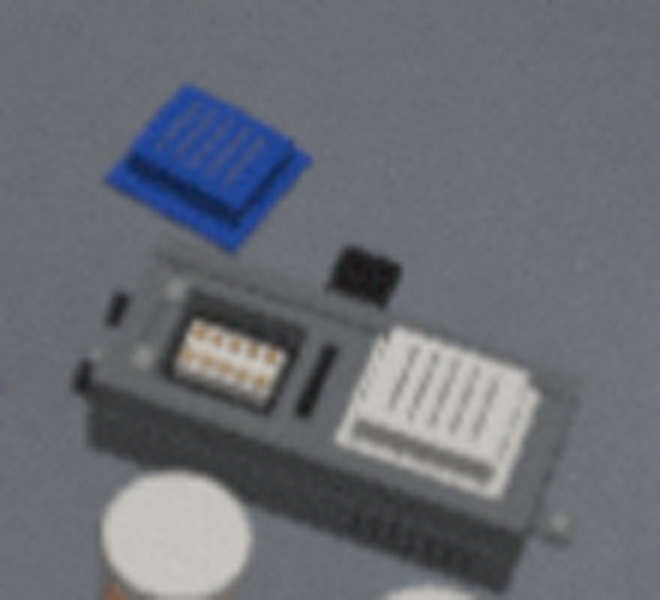

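View pics/c6t.png

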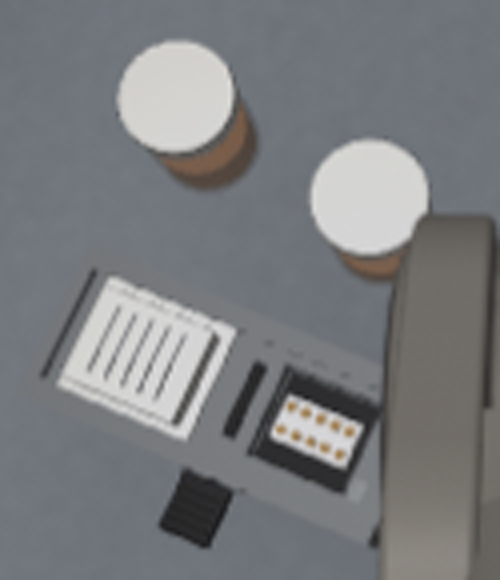

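Both views show the cover flat in the rails, short of the end stop and at about x = +49.6 mm. The catch bar stands clear behind it at scene crop (318,380). The tab at (367,275) is where it was when up, and the jars are unmoved.

```bash
python3 -c "
from bench import *
print(hand_in())"
```

```text
the job is handed in; nothing more can be done
None
```

The job is done and handed in at about 7.4 s of the 38 s allowed. I pressed the black tab until it bottomed, about 8 mm down with 16 N on the tool. The ejector then shoved the cover over the catch. With the fingers shut, I pushed the raised block's rear face along the rails and then backed well away.

- **Cover:** it lies flat in the rails with its origin at about x = +49.6 mm in the box frame. It needed to pass +33, and the end stop is at +59. It measures 80 × 68 mm and lies within 1 mm of the centre line. It coasted a few mm beyond the +45 or so I aimed for.
- **Tab and catch:** the catch is clear behind the cover, and in the scene picture the tab is back at its original position.
- **Bystanders:** the jars looked unmoved in the last pictures. The tray was outside those last crops, so I did not re-check it, but the arm never went low near it.
- **Forces:** the highest contact force reported was about 16 N. At the end it was near zero, with the robot touching nothing.
- **Disagreements:** the box position came out the same from several features to within about 4 mm. My first estimate of the cover, taken at the height of its block top, was about 4 mm off and 7–14 mm off in the two views. I dropped it for the flange-height reading.

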